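# Put the pastry ring away in the bifold cupboard

### The job

Put the steel pastry ring on the worktop away in the small cupboard: pull its bifold door wide open by the handle, slide the ring in over the worktop until it is wholly inside, then shut the door again. Keep the ring flat on the worktop all the way, and do not disturb the measuring cup or the round shaker beside it.

Things in the scene. Friction and masses are not known exactly. Their poses are not given: they have to be found in the camera images.
- cupboard: Fixed low steel cupboard with a bifold door, 310 wide, 210 deep, 140 mm high. Origin: on the worktop, mid door line; +x into the cupboard (away from the robot), +y left along the door line. Inner wall faces y = +-143, back x = 186 mm. No sill. A top (underside z 132) covers only x > 98 mm: open above in front of that. Inside, at the left, a fixed scraper, 105 x 122 x 19 mm high, at x 125, y 75.
- door_hinge (a point): Foot of the door's fixed upright hinge: left end of the door line, x 0, y +140 mm in the cupboard's frame, on the worktop. The first panel (140 mm wide, 12 thick, in front of the hinge line, to 135 mm high) hangs here and carries the handle.
- fold (a point): Foot of the fold, the second upright hinge, joining the first panel's other edge to the second panel (same size). As the door opens, the fold comes out towards the robot.
- lead_edge (a point): Foot of the second panel's far edge. It is guided along the door line, from y -140 mm in the cupboard's frame when shut towards the left as the door opens; the free opening lies to the right of it.
- door (a joint): Angle of the first panel about its hinge, rad: 0 shut (starts 0 to 0.15), 1.45 fully folded. At angle a the fold stands 140*sin(a) mm before the door line and the lead edge is at y = 140 - 280*cos(a) mm in the cupboard's frame. About 1 N at the handle moves it; it stays where it is left.
- handle (a point): Middle of the D handle's bar: level, round, 8 mm thick, parallel to the first panel, 90 mm along it from the hinge, 118 mm above the worktop, axis 46 mm out from the panel's front face (42 mm clear behind it), 68 mm straight between end posts. Open above and below, so closed fingertips can go down behind it. Moves and turns with the panel: local -x points outward, -y from hinge to fold.
- ring: The pastry ring: plain steel ring open at top and bottom, 80 mm outer diameter, 45 mm high, wall 2.5 mm, about 80 g, loose, lying flat. Origin: on its axis at its underside, z along the axis. Starts on the worktop before the right half of the cupboard.
- measure_cup: Loose steel measuring cup with a side handle, 86 x 114 x 76 mm, origin at its underside; a bystander to the right.
- dredger: Loose pale round shaker with a perforated top and small side handle, 66 x 90 mm, 93 mm high, origin at its underside; a bystander to the right.
- prep_bowl: Steel bowl, fixed, 138 mm across, 48 mm high, origin at its underside; a bystander at the left front.
Not all that is in view belongs to the job. What is shaped like the ring but yellow is not meant.

How it is judged (in metres and radians):
On the way, in this order (a step that is already met when the one before it is completed fails the run):
1. the bifold door is pulled wide open, the ring still outside (value of joint door above 1.1 rad and x of ring in the frame of cupboard below 0 m), for 0.2 s.
2. the ring lies wholly inside the cupboard (x of ring in the frame of cupboard above 0.036 m and y of ring in the frame of cupboard between -0.14 and 0.14 m and angle between ring's own z axis and vertical below 0.1 rad), for 0.2 s.
At the end, for the whole second after the job is handed in: The door is shut (joint under 0.08 rad) and still; the ring lies flat (tilt under 0.1 rad) and at rest on the worktop inside the cupboard, its axis at least 36 mm behind the door line and between the walls (all of step 2 and value of joint door below 0.08 rad and velocity of joint door below 0.05 rad/s and x of ring in the frame of cupboard below 0.19 m and height (world z) of ring below 0.01 m and linear speed of ring below 0.02 m/s); the robot touches nothing.
It fails at once if the ring is tipped up or lifted off the worktop (angle between ring's own z axis and vertical above 0.5 rad or height (world z) of ring above 0.04 m).
It fails at once if the measuring cup or the shaker is shoved more than 30 mm or knocked over (distance of any of measure_cup, dredger from where it was at the start of the episode above 0.03 m or angle between any of measure_cup, dredger's own z axis and vertical above 0.5 rad).
It also fails if it takes over 64 s, if anything falls off the work surface, if the arm or the gripper's body presses on something with over 40 N, if the wrist force passes 120 N, or if a joint passes its speed limit or range.

### The arm

A 6-joint arm with a two-finger parallel gripper is mounted at the origin on a cart in front of the work surface, level with it; the furniture and walls round the work are solid. World frame = base frame: x ahead of the robot, y to its left, z up, the work surface at z = 0. Lengths are in mm, angles in rad, forces in N, time in s.
With the tool pointing down it reaches from about 250 to 775 mm from the base axis. Payload 8.9 kg.
Tool frame: the origin (TCP) lies between the finger pads; the fingertips stand env.tip_reach ahead of it and the grasp point (between the pads) lies 6 mm ahead of it (env.tip_reach is the distance from the TCP to the fingertips, in mm); z points along the fingers, y is the direction in which the jaws open and shut (so a half turn about z gives the same grasp; the last joint's range is limited). The gripper opens to 85 mm and grips with 20 to 120 N. Pads are 22 mm wide; open, the fingers measure 114 mm over their backs; the gripper's body (76 mm by 85 mm) begins 54 mm behind the grasp point. The pads swing forward as they close: fully open they stand 13 mm farther back than shut.
Start: joints at [-1.376, 0.291, -0.153, 1.127, 0, 1.431], TCP at [172.01, -496.02, 256.305] pointing down, gripper open.
Joint ranges: [-2.52, 2.52], [-0.91, 1.74], [-1.3, 1.37], [-1.96, 2.02], [-1.52, 1.47], [-3.14, 3.14]. Speed limits (rad/s): [2.22, 2.22, 2.79, 3.14, 3.14, 3.14].

### API

Orientations are given as a unit quaternion [w, x, y, z].
In Python, from plant import env gives the robot as it stands. The module is installed in compiled form; this text tells all that it offers.
- The arm moves only by the shell command python3 -m jog 'ROWS' [FORCE]. ROWS is a JSON object of lists of equal length, an entry for each row: "xyz": the shift along the tool's x, y, z in cm, a list of three; "angular": the turn, a rotation vector about the tool's x, y, z in degrees, a list of three; "hand": the opening in per cent of the stroke, from 0 (shut) to 100 (fully open). A call has 1 to 12 rows; each row shifts and turns the commanded pose from where the row before left it, along the tool's axes as they then stand; what a row does not reach is not made up. A row lasts 1/8 s, in which the tool goes at most 62.5 mm and 10.7 degrees, less where a joint would pass 70% of its speed; a pose out of reach is approached as far as the arm can. A call is refused whole if a number of a shift passes 6.25 or a number of a turn 10.7, either way. A call with a gripper value outside its range is refused whole. The fingers move at their own pace and stop on an object; FORCE is the grip in N (left out, the last holds). Time passes only in rows, so rows that do not move let the fingers close. It gives the time, the measured TCP pose, the force and the opening at its end, in the units of the state.
- env.observe(): the state, without advancing time (a new reading comes with each control period).
- env.read_camera(name): name is "scene" or "side" or "wrist"; returns a dict with "color" (400x640x3 uint8, blue, green, red), "fx", "fy", "cx", "cy" (pixels), "k1" (the pictures are not rectified: a ray, as slopes to the right and down, at radius r is drawn at 1 + k1 r^2 times it, then the intrinsics apply), "R" (3x3) and "t" (3): a world point X has camera coordinates R X + t. Camera axes: x right, y down, z forward; pixel columns grow to the right and rows downward; lengths in mm; the calibration is good to about 2 mm. A picture is of the moment at which its call begins. There is no depth.
- env.job_done(): hands the job in, once; it reports no verdict.
The state is a dict: "clock": time; "qpos": joint angles; "dq": joint speeds; "joint_torque": joint torques, N m; "eef_pos": TCP position; "tcp_rot": TCP orientation; "wrist_force": force on the tool from outside, world axes, zero at the start; "wrist_torque": the same for the moment, N m; "gripper_width": finger opening in mm.
Only numpy, scipy, OpenCV 4.12 (cv2) and the standard library are available. Lean on these libraries where they do the work, as an engineer would, in place of code of your own. Each camera call takes 0.05 s, during which the arm holds its last target. There are 200 camera calls.

## Working session

There is one attempt and no reset: what is moved stays moved. The work goes in short steps, Python scripts to look and compute and a shell command to move; the robot and the scene stay as the last step left them, time stands still between calls to the robot, and variables do not carry over. Pictures are saved under pics/ and viewed, about 8 in all and at most 12, crops included, and the job is handed in when it is done.

```bash
mkdir -p pics; cat > h.py <<'E'
import numpy as np,cv2
from plant import env
from scipy.spatial.transform import Rotation as Ro
def cam(n):
    c=env.read_camera(n); c['R']=np.array(c['R']);c['t']=np.array(c['t']);return c
def save(c,name,box=None,scale=1):
    im=c['color']
    if box: x0,y0,x1,y1=box; im=im[y0:y1,x0:x1]
    cv2.imwrite('pics/'+name+'.png',cv2.resize(im,None,fx=scale,fy=scale,interpolation=cv2.INTER_CUBIC))
def ray(c,u,v):
    d=np.array([(u-c['cx'])/c['fx'],(v-c['cy'])/c['fy']]);s=d.copy()
    for _ in range(20): s=d/(1+c['k1']*(s@s))
    return -c['R'].T@c['t'], c['R'].T@np.array([s[0],s[1],1])
def onz(c,u,v,z):
    o,d=ray(c,u,v); return o+d*(z-o[2])/d[2]
def proj(c,X):
    p=c['R']@np.array(X)+c['t'];s=p[:2]/p[2];s=s*(1+c['k1']*(s@s))
    return np.array([s[0]*c['fx']+c['cx'],s[1]*c['fy']+c['cy']])
def st():
    o=env.observe();q=o['tcp_rot'];R=Ro.from_quat([q[1],q[2],q[3],q[0]]).as_matrix()
    return o,np.array(o['eef_pos']),R
E
python3 - <<'E'
from h import *
a=cam('scene');b=cam('side')
save(a,'scene0');save(b,'side0')
for c in(a,b): print(c['fx'],c['cx'],c['cy'],c['k1'],(-c['R'].T@c['t']).round())
o,p,R=st();print(o['clock'],p,R.round(3),env.tip_reach,o['gripper_width'])
E
```

```text
454.252855884656 322.6980423792074 196.01184315397703 -0.07262268799982012 [-151. -925.  858.]
376.2224268747943 315.4676212488839 200.5702294529327 0.008976774415846758 [549. 851. 549.]
0.1 [ 171.9536704  -495.66588442  255.81806378] [[ 0.945  0.328 -0.   ]
 [ 0.328 -0.945  0.001]
 [ 0.    -0.001 -1.   ]] 25.0 85.4245933320332
```

View pics/scene0.png

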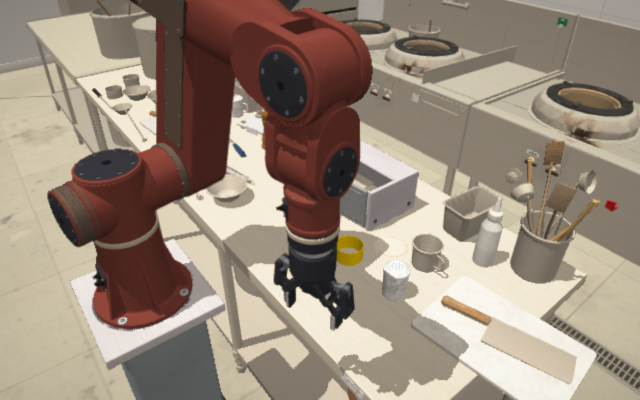

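View pics/side0.png

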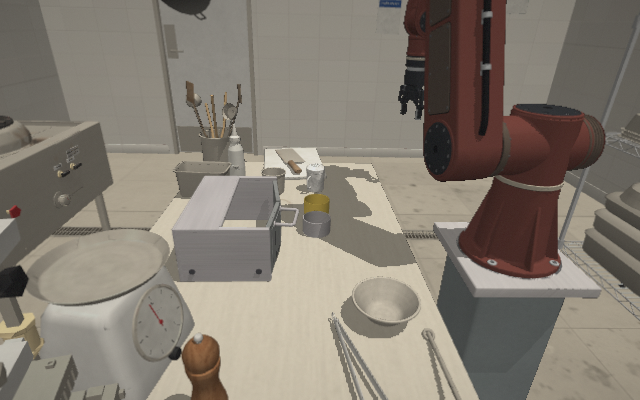

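The scene view shows the cupboard around (375,190) and the yellow ring at (350,250); the arm hides the steel ring. The side view shows the cupboard at (230,230) and its D handle at (288,215).

Candidates in the side view are the grey steel ring (317,225), the yellow ring (317,205, not meant), the cup (273,180) and the shaker (316,178). I choose (317,225) and check it in a close crop.

```bash
python3 - <<'E'
from h import *
b=cam('side')
save(b,'side1',(165,155,365,295),4)
for z,n,pts in [(140,'top',[(178,230),(270,230)]),(0,'bot',[(182,277),(269,278)]),(0,'ringbot',[(317,236)]),(45,'ringtop',[(317,218)])]:
  for u,v in pts: print(n,onz(b,u,v,z).round())
E
```

```text
top [817. 147. 140.]
top [622. 144. 140.]
bot [833. 125.   0.]
bot [629. 127.   0.]
ringbot [511. -67.   0.]
ringtop [512. -90.  45.]
```

View pics/side1.png

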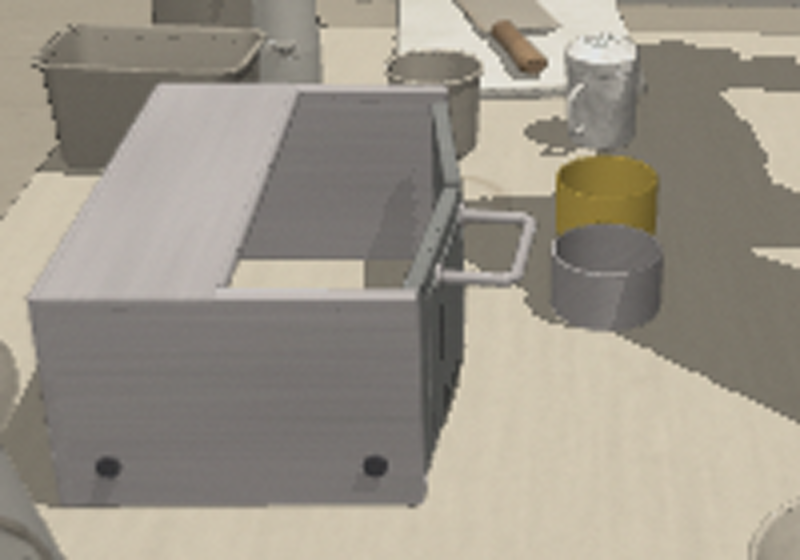

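The crop confirms a plain grey open ring at crop (607,250), the yellow one behind it, and the door ajar a little with the handle bar from (535,218) to (520,278).

```bash
python3 - <<'E'
from h import *
b=cam('side')
f=lambda u,v,z: onz(b,165+(u+.5)/4-.5,155+(v+.5)/4-.5,z)
for n,u,v,z in [('botback',62,505,0),('botfront',422,503,0),('topbackL',30,298,140),('topfrontL',418,298,140),('topfrontR',450,90,140),('topbackR',158,87,140),('cover edge L',218,288,140),('cover edge R',298,92,140),
 ('bar1',535,218,118),('bar2',520,278,118),('post fold',458,215,118),('post hinge',440,276,118),('hinge top',410,290,135),('fold top',452,195,135),('lead top',438,105,135),
 ('ring c',607,249,45),('ring l',551,249,45),('ring r',662,249,45),('ring bot front',607,328,0),('yel c',607,181,45),('dredger bot',603,150,0),('cup bot',440,155,0)]:
  print(n,f(u,v,z).round(1))
E
```

```text
botback [832.8 139.5   0. ]
botfront [626.1 136.    0. ]
topbackL [830.3 144.  140. ]
topfrontL [624.  140.1 140. ]
topfrontR [ 627.7 -160.   140. ]
topbackR [ 835.8 -157.8  140. ]
cover edge L [733.3 131.3 140. ]
cover edge R [ 735.4 -152.1  140. ]
bar1 [563.3  -0.8 118. ]
bar2 [570.6  77.3 118. ]
post fold [612.1  -3.7 118. ]
post hinge [617.5  75.9 118. ]
hinge top [630.1 122.7 135. ]
fold top [615.2   2.3 135. ]
lead top [ 635.2 -143.6  135. ]
ring c [513.5 -97.2  45. ]
ring l [553.4 -96.3  45. ]
ring r [474.2 -98.1  45. ]
ring bot front [513.2 -63.2   0. ]
yel c [ 510.8 -210.2   45. ]
dredger bot [ 509.4 -368.9    0. ]
cup bot [ 652.8 -353.7    0. ]
```

```bash
python3 -m jog '{"xyz":[[0,0,0],[0,0,0],[0,0,0],[0,0,0],[0,0,0],[0,0,0],[0,0,0]],"angular":[[0,0,-10.1],[0,0,-10.1],[0,0,-10.1],[0,0,-10.1],[0,0,-10.1],[0,0,-10.1],[0,0,-10.1]],"hand":[0,0,0,0,0,0,0]}' 40
python3 -m jog '{"xyz":[[4,2,0],[4,2,0],[4,2,0],[4,2,0],[4,2,0],[4,2,0],[4,2,0],[4,2,0],[4,2,0],[4,2,0],[4,2,0],[0,0,0]],"angular":[[0,0,0],[0,0,0],[0,0,0],[0,0,0],[0,0,0],[0,0,0],[0,0,0],[0,0,0],[0,0,0],[0,0,0],[0,0,0],[0,0,0]],"hand":[0,0,0,0,0,0,0,0,0,0,0,0]}'
python3 - <<'E'
from h import *
o,p,R=st();print(o['qpos'],R.round(3),p)
w=cam('wrist');save(w,'w0');s=cam('scene');save(s,'scene1',(250,120,570,320),2.5)
print((-w['R'].T@w['t']).round(),w['fx'])
E
```

```text
clock: 1.08
eef_pos: [172.0, -495.9, 256.1]
tcp_rot: [-0.0, 0.706, 0.708, 0.0]
wrist_force: [0.0, 0.3, -0.6]
gripper_width: 0.0
clock: 2.58
eef_pos: [394.0, -54.5, 256.2]
tcp_rot: [-0.0, 0.707, 0.708, 0.0]
wrist_force: [-0.3, -0.6, 0.5]
gripper_width: 0.3
[-3.22093555e-01  4.73041475e-02 -4.53189244e-01  1.07037310e+00
  4.88988417e-04  1.24734974e+00] [[-0.001  1.     0.   ]
 [ 1.     0.001  0.   ]
 [ 0.     0.    -1.   ]] [394.01376302 -54.48182929 256.23305729]
[393.  14. 376.] 282.7365444033262
```

View pics/w0.png

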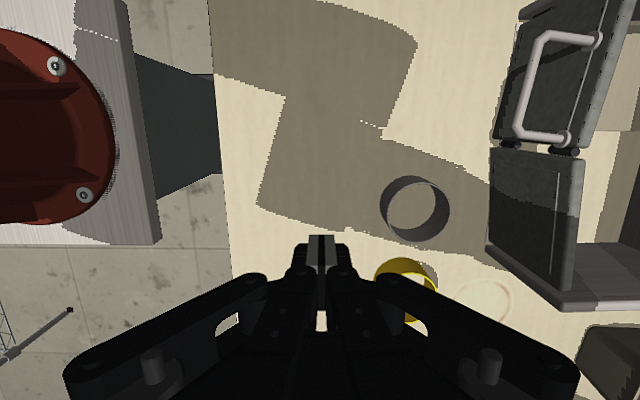

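The wrist view shows the steel ring at (415,208), yellow ring (408,285), handle bar from (541,37) to (521,130), fold at about (550,150), lead edge at about (560,300).

```bash
python3 - <<'E'
from h import *
b=cam('wrist')
for n,u,v,z in [('bar hinge end',541,37,118),('bar fold end',521,130,118),('post hinge base',597,42,118),('post fold base',566,138,118),('panel1 top right/front fold',580,150,135),('lead bottom?',565,312,135),('outer corner',490,245,0),('ringtop c',417,208,45),('ringtop l',380,208,45),('ringtop r',450,208,45),('ringtop T',415,176,45),('ringtop B',415,240,45),('yel',404,275,45),('yelR',439,275,45)]:
  print(n,onz(b,u,v,z).round(1))
im=b['color'];h=cv2.cvtColor(im,cv2.COLOR_BGR2HSV)
m=((h[...,2]<110)&(h[...,1]<70)).astype(np.uint8);m[:,:370]=0;m[:,460:]=0;m[:165]=0;m[250:]=0
print([cv2.boundingRect(c) for c in cv2.findContours(m,0,2)[0] if cv2.contourArea(c)>200])
E
```

```text
bar hinge end [574.4  80.2 118. ]
bar fold end [570.8   5.  118. ]
post hinge base [623.1  77.2 118. ]
post fold base [613.7  -1.8 118. ]
panel1 top right/front fold [613.7 -10.9 135. ]
lead bottom? [ 639.2 -173.4  135. ]
outer corner [ 637.5 -161.1    0. ]
ringtop c [509.5 -90.4  45. ]
ringtop l [464.  -90.3  45. ]
ringtop r [550.3 -90.5  45. ]
ringtop T [503.6 -50.6  45. ]
ringtop B [ 510.8 -132.9   45. ]
yel [ 500.8 -182.7   45. ]
yelR [ 547.1 -183.    45. ]
[(380, 173, 71, 68)]
```

```bash
python3 -m jog '{"xyz":[[1.9,4,0],[1.9,4,0],[1.9,4,0],[1.9,4,0],[1.9,4,0],[0,0,4.5],[0,0,4.5],[0,0,0]],"angular":[[0,0,0],[0,0,0],[0,0,0],[0,0,0],[0,0,0],[0,0,0],[0,0,0],[0,0,0]],"hand":[0,0,0,0,0,0,0,0]}'
python3 - <<'E'
from h import *
o,p,R=st();print(p)
a=cam('wrist')['color'];b=cam('side')['color'];
i=np.vstack([cv2.resize(a,(480,300)),cv2.resize(b[150:300,200:440],(480,300),interpolation=cv2.INTER_CUBIC)]);cv2.imwrite('pics/ws1.png',i)
E
```

```text
clock: 3.72
eef_pos: [591.1, 36.3, 163.4]
tcp_rot: [-0.002, 0.709, 0.705, -0.002]
wrist_force: [0.4, -0.8, 0.8]
gripper_width: 0.2
[591.13010347  36.30400597 163.40057485]
```

View pics/ws1.png

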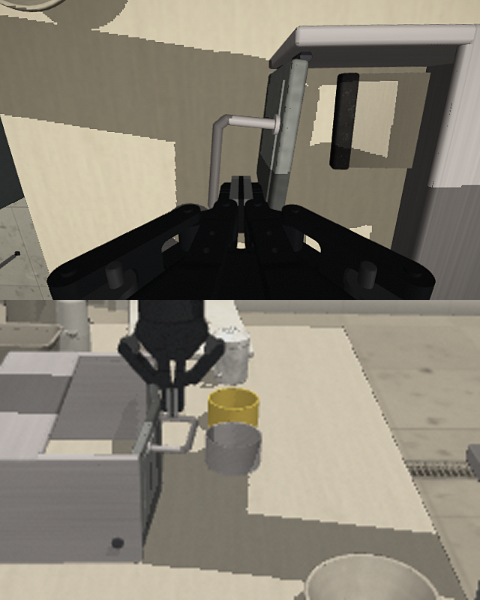

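Tips stand between bar and panel (wrist, centre), so lower and pull.

```bash
python3 -m jog '{"xyz":[[0,0.2,1.5],[0,0,1.5],[0,0,1.5],[0,0,0],[0.5,-0.6,0],[0.5,-0.6,0],[0.5,-0.6,0],[0.5,-0.6,0],[0.6,-0.5,0],[0.6,-0.5,0],[0.6,-0.5,0],[0.6,-0.5,0]],"angular":[[0,0,0],[0,0,0],[0,0,0],[0,0,0],[0,0,0],[0,0,0],[0,0,0],[0,0,0],[0,0,0],[0,0,0],[0,0,0],[0,0,0]],"hand":[0,0,0,0,0,0,0,0,0,0,0,0]}'
python3 -m jog '{"xyz":[[0.7,-0.3,0],[0.7,-0.3,0],[0.7,-0.3,0],[0.7,-0.2,0],[0.75,-0.1,0],[0.75,-0.1,0],[0.75,0,0],[0.75,0,0],[0.7,0.1,0],[0.7,0.1,0],[0.7,0.2,0],[0,0,0]],"angular":[[0,0,0],[0,0,0],[0,0,0],[0,0,0],[0,0,0],[0,0,0],[0,0,0],[0,0,0],[0,0,0],[0,0,0],[0,0,0],[0,0,0]],"hand":[0,0,0,0,0,0,0,0,0,0,0,0]}'
python3 - <<'E'
from h import *
o,p,R=st();print(p)
a=cam('wrist')['color'];b=cam('side')['color'];
i=np.vstack([cv2.resize(a,(480,300)),cv2.resize(b[150:300,200:440],(480,300),interpolation=cv2.INTER_CUBIC)]);cv2.imwrite('pics/ws2.png',i)
E
```

```text
clock: 5.32
eef_pos: [551.5, 82.1, 121.3]
tcp_rot: [0.0, 0.708, 0.706, -0.0]
wrist_force: [3.5, 0.5, -0.7]
gripper_width: 0.1
clock: 6.82
eef_pos: [542.2, 158.7, 121.1]
tcp_rot: [0.001, 0.709, 0.706, -0.003]
wrist_force: [-1.0, -14.6, 4.3]
gripper_width: -0.1
[542.19452867 158.68742892 121.05635334]
```

View pics/ws2.png

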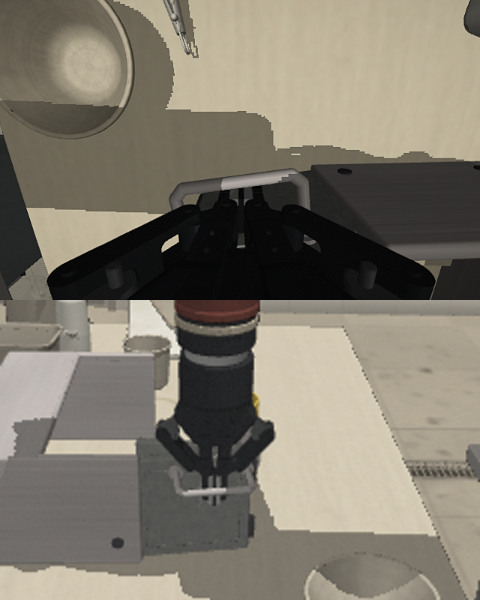

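The door is folded open against its stop (the panel is edge-on to the scene, handle facing left). Release upward and go over the ring's near wall.

```bash
python3 -m jog '{"xyz":[[-0.4,0,0],[0,0,-4],[0,0,-4],[0,0,-2],[-4.1,-1.2,0],[-4.1,-1.2,0],[-4.1,-1.2,0],[-4.1,-1.2,0],[-4.1,-1.2,0],[-4.1,-1.2,0],[0,0,0]],"angular":[[0,0,0],[0,0,0],[0,0,0],[0,0,0],[0,0,0],[0,0,0],[0,0,0],[0,0,0],[0,0,0],[0,0,0],[0,0,0]],"hand":[0,0,0,0,0,0,45,45,45,45,45]}' 20
python3 - <<'E'
from h import *
o,p,R=st();print(p,o['gripper_width'])
c=cam('wrist');save(c,'w3');print(proj(c,[511,-93,45]),proj(c,[472,-93,45]))
E
```

```text
clock: 8.3
eef_pos: [469.5, -90.5, 221.3]
tcp_rot: [-0.0, 0.709, 0.705, 0.0]
wrist_force: [0.2, 0.3, -0.5]
gripper_width: 38.3
[469.51723267 -90.4862354  221.26399304] 38.34705787376402
[360.8559626  189.89117398] [324.60355788 190.13865135]
```

View pics/w3.png

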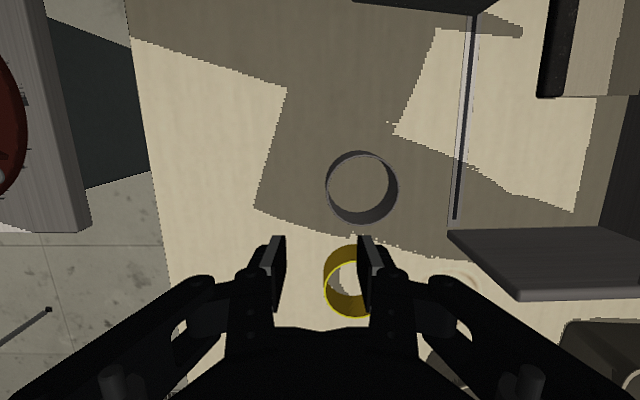

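The ring's rim is centred at (362,186), matching the prediction; the opening to its right is free (lead edge out of the way, track at x≈458 px). Descend and grip the near wall.

```bash
python3 -m jog '{"xyz":[[0,0.35,4],[0,0,4],[0,0,4],[0,0,3],[0,0,2],[0,0,1],[0,0,0],[0,0,0],[0,0,0],[0,0,0],[0,0,0]],"angular":[[0,0,0],[0,0,0],[0,0,0],[0,0,0],[0,0,0],[0,0,0],[0,0,0],[0,0,0],[0,0,0],[0,0,0],[0,0,0]],"hand":[45,45,45,45,45,45,45,20,5,0,0]}' 20
python3 - <<'E'
from h import *
o,p,R=st();print(p,o['gripper_width'],o['wrist_force'])
E
```

```text
clock: 9.72
eef_pos: [474.4, -89.1, 42.0]
tcp_rot: [0.001, 0.708, 0.706, 0.0]
wrist_force: [-0.7, 0.7, 5.8]
gripper_width: 3.3
[474.35431994 -89.10533792  41.98008104] 3.299150551849089 [-0.67929033  0.65057056  5.82217202]
```

```bash
python3 -m jog '{"xyz":[[0.1,0.5,0],[0.1,1,0],[0.1,1.5,0],[0.1,1.5,0],[0.1,1.5,0],[0.1,1.5,0]],"angular":[[0,0,0],[0,0,0],[0,0,0],[0,0,0],[0,0,0],[0,0,0]],"hand":[0,0,0,0,0,0]}'
python3 -m jog '{"xyz":[[0.2,1.5,0],[0.2,1.5,0],[0.2,1.5,0],[0.2,1.5,0],[0.1,1.5,0],[0,1.5,0],[0,1.5,0],[0,0,0],[0,0,0]],"angular":[[0,0,0],[0,0,0],[0,0,0],[0,0,0],[0,0,0],[0,0,0],[0,0,0],[0,0,0],[0,0,0]],"hand":[0,0,0,0,0,0,0,0,0]}'
python3 - <<'E'
from h import *
o,p,R=st();print(p,o['gripper_width'],o['wrist_force'])
a=cam('wrist')['color'];b=cam('side')['color'];
i=np.vstack([cv2.resize(a,(480,300)),cv2.resize(b[150:300,150:390],(480,300),interpolation=cv2.INTER_CUBIC)]);cv2.imwrite('pics/ws4.png',i)
E
```

```text
clock: 10.48
eef_pos: [546.1, -83.2, 41.9]
tcp_rot: [-0.002, 0.708, 0.706, -0.002]
wrist_force: [-14.1, -0.7, 18.6]
gripper_width: 2.8
clock: 11.6
eef_pos: [654.7, -74.7, 42.0]
tcp_rot: [0.001, 0.708, 0.706, 0.001]
wrist_force: [1.8, 0.2, 4.4]
gripper_width: 3.1
[654.70911709 -74.72038769  41.99444481] 3.136519913796139 [1.7522541  0.23865753 4.4476515 ]
```

View pics/ws4.png

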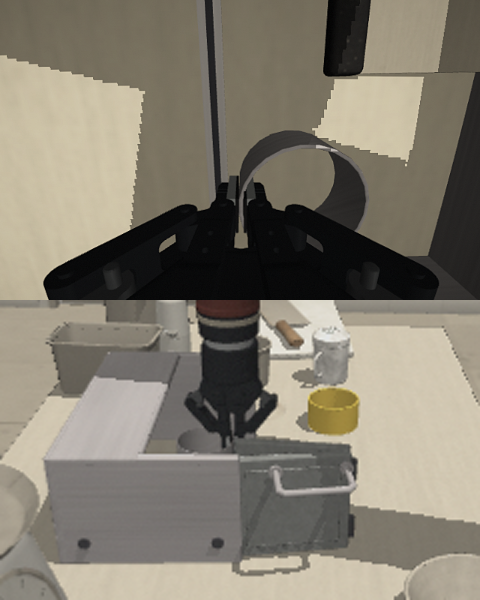

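Ring is inside the cupboard, flat, held at the near wall. Release, rise, and return over the handle's slot.

```bash
python3 -m jog '{"xyz":[[0,0,0],[0,0,0],[0,0,0],[0,0,-1],[0,0,-3],[0,0,-4.5],[0,0,-4.5],[0,0,-4.5],[0,0,0],[0,0,0]],"angular":[[0,0,0],[0,0,0],[0,0,0],[0,0,0],[0,0,0],[0,0,0],[0,0,0],[0,0,0],[0,0,0],[0,0,0]],"hand":[8,15,20,20,20,20,20,0,0,0]}'
python3 -m jog '{"xyz":[[3.7,-1.9,0],[3.7,-1.9,0],[3.7,-1.9,0],[3.7,-1.9,0],[3.7,-1.9,0],[3.7,-1.9,0],[0,0,0]],"angular":[[0,0,0],[0,0,0],[0,0,0],[0,0,0],[0,0,0],[0,0,0],[0,0,0]],"hand":[0,0,0,0,0,0,0]}'
python3 - <<'E'
from h import *
o,p,R=st();print(p,o['gripper_width'],o['wrist_force'])
a=cam('wrist')['color'];b=cam('side')['color'];
i=np.vstack([cv2.resize(a,(480,300)),cv2.resize(b[150:300,150:390],(480,300),interpolation=cv2.INTER_CUBIC)]);cv2.imwrite('pics/ws5.png',i)
E
```

```text
clock: 12.95
eef_pos: [653.6, -74.4, 216.3]
tcp_rot: [-0.0, 0.708, 0.706, -0.0]
wrist_force: [0.0, -0.1, -0.7]
gripper_width: 0.2
clock: 13.82
eef_pos: [538.3, 149.8, 215.2]
tcp_rot: [-0.001, 0.707, 0.707, -0.001]
wrist_force: [0.5, -0.4, -0.4]
gripper_width: -0.2
[538.34350118 149.82842374 215.19421304] -0.24778611801646488 [ 0.47977718 -0.40811764 -0.41931499]
```

View pics/ws5.png

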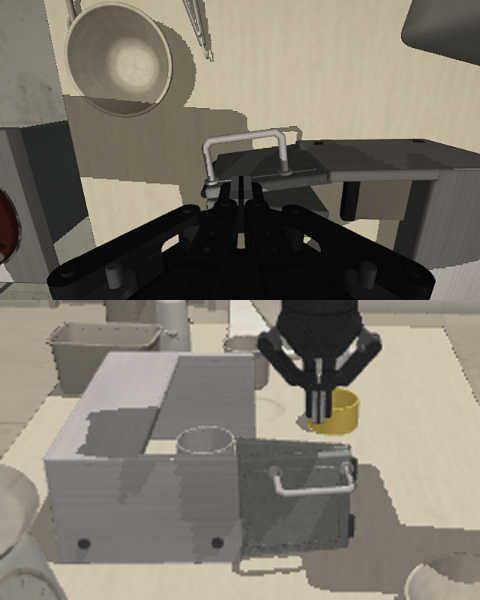

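Ring stands flat inside at side px about (253,220); the wrist shows the bar ends at (277,190) and (376,176). Measure slot before lowering.

```bash
python3 - <<'E'
from h import *
c=cam('wrist');f=4/3
for n,u,v,z in [('bar out',207,142,118),('bar in',281,132,118),('post out base',208,183,118),('post in base',285,172,118)]: print(n,onz(c,u*f,v*f,z).round(1))
print('tip px/.75',proj(c,[538,150,118])/f, proj(c,[538,150,190])/f)
s=cam('side');print('ring top', onz(s,150+206/2,150+140/2,45).round(1),'expect ~(693,-75)')
E
```

```text
bar out [503.2 164.9 118. ]
bar in [580.5 175.4 118. ]
post out base [502.1 118.1 118. ]
post in base [587.  130.9 118. ]
tip px/.75 [240.17050502 155.48829582] [239.77689395 183.96109289]
ring top [690.6 -74.7  45. ] expect ~(693,-75)
```

```bash
python3 -m jog '{"xyz":[[-0.2,0.2,4],[0,0,4],[0,0,1.4],[0,0,0],[-0.8,0,0],[-0.8,0,0],[-0.8,0.1,0],[-0.6,0.1,0],[-0.7,0.2,0],[-0.7,0.2,0],[-0.7,0.2,0],[-0.6,0.2,0]],"angular":[[0,0,0],[0,0,0],[0,0,0],[0,0,0],[0,0,0],[0,0,0],[0,0,0],[0,0,0],[0,0,0],[0,0,0],[0,0,0],[0,0,0]],"hand":[0,0,0,0,0,0,0,0,0,0,0,0]}'
python3 -m jog '{"xyz":[[-0.6,0.4,0],[-0.6,0.4,0],[-0.6,0.4,0],[-0.5,0.3,0],[-0.5,0.5,0],[-0.4,0.6,0],[-0.4,0.5,0],[-0.4,0.5,0],[0,0,0]],"angular":[[0,0,0],[0,0,0],[0,0,0],[0,0,0],[0,0,0],[0,0,0],[0,0,0],[0,0,0],[0,0,0]],"hand":[0,0,0,0,0,0,0,0,0]}'
```

```text
clock: 15.52
eef_pos: [552.4, 88.3, 122.2]
tcp_rot: [-0.0, 0.708, 0.706, -0.0]
wrist_force: [0.8, 0.7, 0.2]
gripper_width: 0.0
clock: 16.65
eef_pos: [588.7, 48.2, 122.3]
tcp_rot: [0.0, 0.708, 0.706, 0.0]
wrist_force: [-0.8, -0.2, -0.6]
gripper_width: -0.0
```

```bash
python3 -m jog '{"xyz":[[-0.2,0.4,0],[-0.2,0.4,0],[-0.1,0.4,0],[-0.1,0.4,0],[-0.1,0.3,0],[0,0.2,0],[0,0.2,0],[0,0,0],[0,0,0]],"angular":[[0,0,0],[0,0,0],[0,0,0],[0,0,0],[0,0,0],[0,0,0],[0,0,0],[0,0,0],[0,0,0]],"hand":[0,0,0,0,0,0,0,0,0]}'
python3 - <<'E'
from h import *
a=cam('wrist')['color'];b=cam('side')['color'];
i=np.vstack([cv2.resize(a,(480,300)),cv2.resize(b[150:300,150:390],(480,300),interpolation=cv2.INTER_CUBIC)]);cv2.imwrite('pics/ws6.png',i)
E
```

```text
clock: 17.77
eef_pos: [611.2, 41.6, 122.3]
tcp_rot: [0.0, 0.708, 0.706, 0.0]
wrist_force: [0.3, 0.1, -0.2]
gripper_width: -0.0
```

View pics/ws6.png

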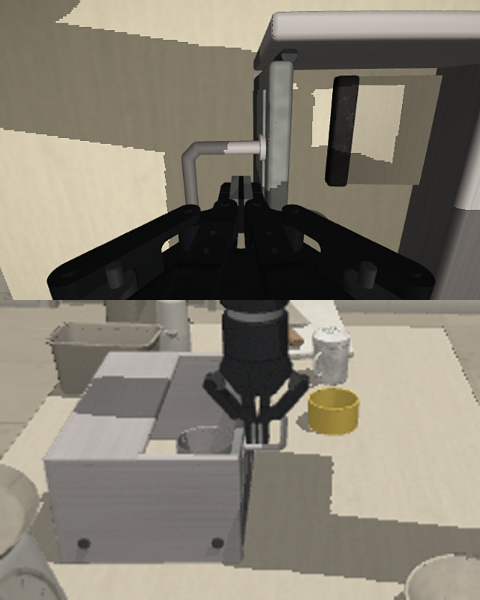

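Nearly shut, ring still inside; no stop force felt yet. Push on gently until the stop shows.

```bash
python3 -m jog '{"xyz":[[0,0.2,0],[0,0.2,0],[0,0,0]],"angular":[[0,0,0],[0,0,0],[0,0,0]],"hand":[0,0,0]}'; python3 - <<'E'
from h import *
c=cam('wrist');f=4/3
print(onz(c,190*f,155*f,118).round(1),onz(c,188*f,190*f,118).round(1), onz(c,270*f,60*f,135).round(1), onz(c,267*f,205*f,135).round(1))
E
```

```text
clock: 18.25
eef_pos: [612.1, 41.7, 122.2]
tcp_rot: [-0.002, 0.708, 0.706, -0.002]
wrist_force: [-15.1, -1.5, 11.4]
gripper_width: 0.2
[579.9  73.  118. ] [577.   49.5 118. ] [625.  124.6 135. ] [625.8  48.6 135. ]
```

The stop is felt (−15 N). Back off to the slot's middle, rise and check.

```bash
python3 -m jog '{"xyz":[[0,-0.5,0],[0,-0.6,0],[0,0,0],[0,0,-2],[0,0,-4],[0,0,-4],[0,0,-4],[-1,-5,0],[-1,-5,0],[-1,-4,0],[0,0,0],[0,0,0]],"angular":[[0,0,0],[0,0,0],[0,0,0],[0,0,0],[0,0,0],[0,0,0],[0,0,0],[0,0,0],[0,0,0],[0,0,0],[0,0,0],[0,0,0]],"hand":[0,0,0,0,0,0,0,0,0,0,0,0]}'
python3 - <<'E'
from h import *
a=cam('wrist')['color'];b=cam('side');
i=np.vstack([cv2.resize(a,(480,300)),cv2.resize(b['color'][150:300,150:390],(480,300),interpolation=cv2.INTER_CUBIC)]);cv2.imwrite('pics/ws7.png',i)
E
```

```text
clock: 19.8
eef_pos: [465.0, 12.0, 262.7]
tcp_rot: [0.001, 0.708, 0.706, 0.001]
wrist_force: [0.4, 0.9, 0.4]
gripper_width: -0.1
```

View pics/ws7.png

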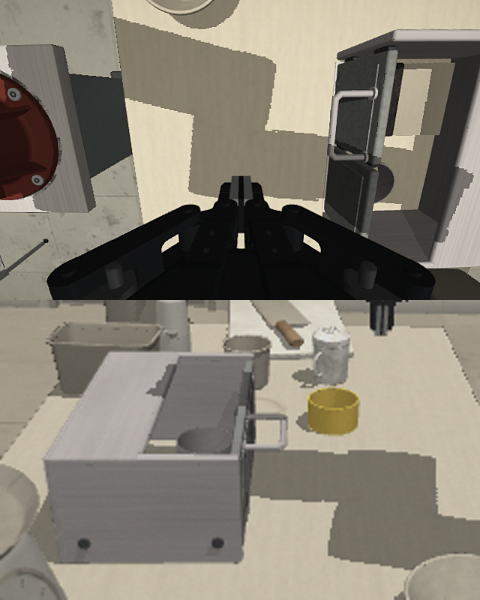

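Door looks shut; check its angle in a zoomed crop.

```bash
python3 - <<'E'
from h import *
c=cam('wrist');save(c,'w8',(420,30,570,345),1.9*1)
cv2.imwrite('pics/w8.png',cv2.resize(c['color'][30:345,420:570],None,fx=1.9*1,fy=1.9,interpolation=cv2.INTER_CUBIC))
E
```

```text
(no output)
```

View pics/w8.png

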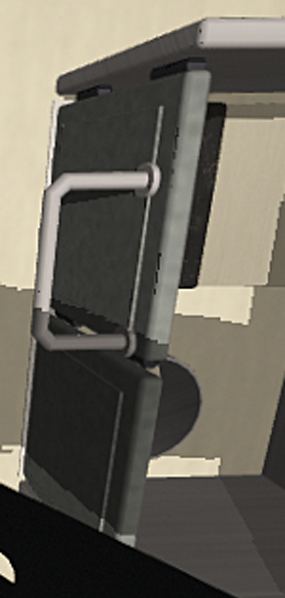

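```bash
python3 - <<'E'
from h import *
c=cam('wrist')
g=lambda u,v,z: onz(c,420+u/1.9,30+v/1.9,z)
L={}
for n,u,v in [('p1back_hinge',211,75),('p1back_fold',160,360),('p1front_h',187,75),('p1front_f',134,355),('p2back_f',160,375),('p2back_l',133,543)]:
  L[n]=g(u,v,135);print(n,L[n].round(1))
ang=lambda a,b:np.arctan2(*(L[a]-L[b])[:2])
print(ang('p1back_hinge','p1back_fold'),ang('p1front_h','p1front_f'),ang('p2back_f','p2back_l'))
a,b=g(50,187,118),g(38,335,118);print('bar',a.round(1),b.round(1),np.arctan2(*(a-b)[:2]))
E
```

```text
p1back_hinge [635.1 121.8 135. ]
p1back_fold [634.5  -7.3 135. ]
p1front_h [624.7 121.7 135. ]
p1front_f [621.1  -4.6 135. ]
p2back_f [635.9 -15.1 135. ]
p2back_l [ 638.4 -113.   135. ]
0.004778301015245856 0.02781992183246086 -0.02577145123044716
bar [578.   74.6 118. ] [580.2   0.6 118. ] -0.03010049897463792
```

Panel 1 and panel 2 differ by about 0.03–0.05 rad (twice the joint angle), so the joint is about 0.02, which is under 0.08. The robot is clear.

```bash
python3 -c "
from plant import env
o=env.observe();print(o['clock'],o['wrist_force'],abs(o['dq']).max() if hasattr(o['dq'],'max') else o['dq']);print(env.job_done())"
```

```text
20.0 [ 0.89998479  0.2412185  -0.37119053] 0.004310963689849058
the job is handed in; nothing more can be done
None
```

I put the steel ring away in the cupboard, shut the door and handed the job in at 20 s; no verdict was reported. I pulled the door open by the handle until it met its stop at about 1.43 rad. I then gripped the ring's near wall and slid it in flat, and pushed the door shut until I felt its stop.

**Ring:** it lies flat inside, with its axis about 55–58 mm behind the door line (36 mm needed). That is from one camera measurement plus the gripper position at release. It looked unmoved after the door was shut.

**Door:** the joint angle is about 0.02 rad (limit 0.08). The edge readings scattered from −0.03 to +0.03 rad: the handle bar read −0.03 while the panel edges read 0.005 to 0.028. The 15 N push against the stop confirms it is shut.

**Bystanders and robot:** the cup and shaker look undisturbed in the side view; I did not measure their positions again. The robot stands clear, touching nothing, and no check failed.

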